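# Square the well rack into the light box's corner and switch on

### The arm

A 6-joint arm with a two-finger parallel gripper is mounted at the origin on the work surface. World frame = base frame: x ahead of the robot, y to its left, z up, the work surface at z = 0. Lengths are in mm, angles in rad, forces in N, time in s.
With the tool pointing down it reaches from about 350 to 975 mm from the base axis. Payload 7.1 kg.
Tool frame: the origin (TCP) lies midway between the tips of the shut fingers; the grasp point (between the pads) lies 19 mm behind it; z points along the fingers, y is the line along which they close (so a half turn about z gives the same grasp; the last joint's range is limited). The gripper opens to 88 mm and grips with 3 to 60 N. Pads are 20 mm wide; open, the fingers measure 115 mm over their backs; the gripper's body (75 mm by 178 mm) begins 61 mm behind the grasp point.
Start: joints at [-1.206, 0.423, 1.63, -0, 1.089, -0.019], TCP at [234.045, -579.506, 222.675] pointing down, gripper open.
Joint ranges: [-3, 3], [-0.9, 2.11], [0.09, 2.58], [-1.31, 4.45], [0.11, 2.69], [-2.54, 2.54]. Speed limits (rad/s): [2.39, 2.39, 3.01, 3.14, 3.14, 3.14].

### API

Orientations are given as a rotation vector (axis times angle).
In Python, from workcell import ctrl gives the robot as it stands. The module is installed in compiled form; this text tells all that it offers.
- The arm moves only by the tool apply_moves, never from a script. Its argument "targets" is a list of rows, each a list of 3 entries, a list of its own where there are three numbers: the opening, from -1 (shut) to 1 (fully open), then the shift along the tool's x, y, z normalised to -1 to 1, where 1 is 5 cm, then the turn, a rotation vector about the tool's x, y, z normalised to -1 to 1, where 1 is 90 degrees. In form: [[jaw, [x, y, z], [wx, wy, wz]], ...]. A call has 1 to 8 rows; each row shifts and turns the commanded pose from where the row before left it, along the tool's axes as they then stand; what a row does not reach is not made up. A row lasts 1/8 s, in which the tool goes at most 62.5 mm and 10.7 degrees, less where a joint would pass 70% of its speed; a pose out of reach is approached as far as the arm can. A call with a number of a shift or a turn outside -1 to 1 is refused whole. A call with a gripper value outside its range is refused whole. The fingers move at their own pace and stop on an object; the grip force is fixed at half the most. Time passes only in rows, so rows that do not move let the fingers close. It gives the time, the measured TCP pose, the force, the opening and the grip force at its end, in the units of the state.
- ctrl.get_obs(): the state, without advancing time (a new reading comes with each control period).
- ctrl.get_image(name): name is "scene" or "top" or "wrist"; returns a dict with "pixels" (400x640x3 uint8, blue, green, red), "camera_matrix" (3x3 intrinsics, pixels), "view" (4x4, takes a point from world to camera coordinates); the wrist camera has in their place "hand_eye" (4x4, takes a point from camera to tool coordinates, whose origin is the TCP and whose axes are the flange's). Camera axes: x right, y down, z forward; pixel columns grow to the right and rows downward; lengths in mm; the calibration is good to about 2 mm. A picture is of the moment at which its call begins: read the wrist's pose just before it. There is no depth.
- ctrl.close_job(): hands the job in; it is judged then, once.
Trained networks look in the newest picture that a camera, given by its name, has taken for a name from the list of things; names that differ only in an ending like _2 or _b are one class to them, and where a whole thing is asked for, a point or a joint stands for the part that bears it (a point fixed in the world has none). Each returns a list of dicts, best first, with "score" (0 to 1); they miss things now and then, are a little off and sometimes report something else, mostly with a low value. They report only what shows in the picture. A call takes as long as a camera call. They do not tell look-alikes from the thing itself.
- ctrl.masks_of(label, camera): "region" (400x640 bool, what is visible of it) and "bbox" ([left, top, right, bottom] in pixels, round what is visible of it).
- ctrl.pinpoint(label, camera): "xy" ([column, row] in pixels: a listed point, or the origin of a listed thing).
The state is a dict: "t": time; "qpos": joint angles; "qvel": joint speeds; "joint_torque": joint torques, N m; "ee_pos": TCP position; "orientation": TCP orientation; "ft_force": force on the tool from outside, world axes, zero at the start; "moment": the same for the moment, N m; "width": finger opening in mm; "grasp_force": force on a finger pad.
Only numpy, scipy, OpenCV 4.12 (cv2) and the standard library are available. Lean on these libraries where they do the work, as an engineer would, in place of code of your own. Each camera call takes 0.05 s, during which the arm holds its last target. There are 200 camera calls.

### The job

With the fingertips, push the magenta 96-well rack across the blue screen of the light box until it sits square and flush against both white stops, the one farthest from the robot and the one on its left. Only when it is home there, press the green button on the light box fully down and let it go. Slide the rack, never pick it up or tip it, and leave the small amber vial, the green tube rack and the slide box where they stand.

Things in the scene. Friction and masses are not known exactly. Their poses are not given: they have to be found in the camera images.
- lightbox: cream light box fixed on the black bench, 280 (x) x 360 (y) x 90 high. Origin: centre of its underside, on the bench. Its +x points away from the robot, +y left; turned up to 15 degrees. On top a flat blue screen (x -85 to 135, y -170 to 170, height 90); along the near edge a cream strip 4 mm lower (x -140 to -85)
- corner (a point): inner corner of the L of two white stop strips (12 high, 8 thick) on the screen, at screen height; axes parallel to the light box's. Far stop: inner face at x = 0, y -312 to +8. Left stop: inner face at y = 0, x -198 to +8. The free screen lies at negative x and y. In light box axes it is at (115, 155, 90)
- rack: loose solid magenta 96-well rack, 85.5 (x) x 127.8 (y) x 26 high, flat top with dark wells, 85 to 170 g, slides with 0.5 to 2 N. Origin: centre of its underside. Starts flat on the screen, 30 to 70 mm short of the far stop, 45 to 115 mm short of the left one, turned up to 17 degrees. Home: origin at corner x = -42.8, y = -63.9, its x axis along the corner's x axis
- power (a joint): the round green push button of the light box: 0 up, 0.006 m fully down, straight down, springs back; about 5 N at the bottom. It must pass 0.0045 to switch
- power_top (a point): centre of the top of the green button (26 mm diameter, its top 108 above the bench and 10 above its black housing of 42 diameter) on the cream strip near the light box's near right corner (light box x = -112, y = -125)
- vial: loose amber vial with a white cap, 26 diameter, 55 high, standing on the cream strip left of the button. Origin: centre of its underside. To be left alone
- tubes: loose green tube rack with orange-capped tubes, 80 x 100 x 90 high, on the bench beside the light box, left or right. Origin: centre of its underside. To be left alone
- slidebox: loose beige open box of glass slides, 85 x 105 x 50 high, on the bench on the other side. Origin: centre of its underside. To be left alone
Mind the look-alikes: they are no part of the job. What is shaped like the rack but grey or yellow is not meant.

How it is judged:
By the outcome, as a careful person would: the job done as asked, in the order asked, and still so for the second after the job is handed in, with the robot touching nothing.
It also fails if it takes over 48 s, if anything falls off the work surface, if the arm or the gripper's body presses on something with over 40 N, if the wrist force passes 120 N, or if a joint passes its speed limit or range.

## Working session

There is one attempt and no reset: what is moved stays moved. The work goes in short steps, Python scripts to look and compute and a tool call to move; the robot and the scene stay as the last step left them, time stands still between calls to the robot, and variables do not carry over. Pictures are saved under pics/ and viewed, at most 10 in all, crops included, and the job is handed in when it is done.

Besides the shell and the picture viewer there is one more tool, called after "Request:" in YAML: its name, and indented under it one key for each argument. apply_moves: Moves the arm, as the interface text tells. Scaled input: -1 to 1 covers 5 cm each way for a shift and 90 degrees each way for a turn. Its arguments: {"type":"object","properties":{"targets":{"type":"array"}},"required":["targets"]}

```bash
mkdir -p pics
python3 - <<'E'
from workcell import ctrl
import cv2,numpy as np,pickle
o=ctrl.get_obs();print({k:np.round(v,3) for k,v in o.items()})
for n in("top","scene"):
    im=ctrl.get_image(n);cv2.imwrite(f'pics/{n}0.png',im['pixels']);pickle.dump(im,open(n+'0.pkl','wb'))
    print(n,im['camera_matrix'].tolist(),np.round(im['view'],3).tolist())
    for l in("lightbox","corner","rack","power_top","vial","tubes","slidebox"):
        print(l,[(round(d['score'],2),np.round(d['xy'],1).tolist()) for d in ctrl.pinpoint(l,n)])
E
```

```text
{'t': np.float64(0.0), 'qpos': array([-1.206,  0.424,  1.631, -0.   ,  1.089, -0.019]), 'qvel': array([ 0.002, -0.001,  0.001,  0.001,  0.002,  0.   ]), 'joint_torque': array([ 1.0000e-03, -5.4461e+01, -2.7367e+01,  6.4000e-02,  2.3000e-02,
       -0.0000e+00]), 'ee_pos': array([ 233.84 , -579.019,  221.908]), 'orientation': array([-3.082, -0.599,  0.   ]), 'ft_force': array([ 0.618, -0.107,  0.494]), 'moment': array([ 0.066, -0.056, -0.027]), 'grasp_force': np.float64(0.0), 'width': np.float64(87.602)}
top [[481.49086179622185, 0.0, 316.2420643474537], [0.0, 481.49086179622185, 190.6066014602335], [0.0, 0.0, 1.0]] [[-0.004, -1.0, -0.001, 32.944], [-0.977, 0.004, -0.211, 583.515], [0.211, 0.0, -0.977, 1307.611], [0.0, 0.0, 0.0, 1.0]]
lightbox [(0.87, [333.4, 195.3]), (0.63, [384.6, 225.3])]
corner [(0.66, [277.0, 150.6])]
rack [(0.93, [309.0, 110.4]), (0.78, [327.8, 179.7]), (0.78, [229.3, 251.6]), (0.57, [284.9, 287.4])]
power_top [(0.5, [384.8, 223.6])]
vial [(0.49, [318.2, 228.8])]
tubes [(0.86, [428.0, 176.3])]
slidebox [(0.68, [231.7, 178.3])]
scene [[365.33126190164415, 0.0, 318.3702639802387], [0.0, 365.33126190164415, 190.85614538324774], [0.0, 0.0, 1.0]] [[0.728, 0.686, -0.002, -471.892], [0.499, -0.532, -0.684, -201.08], [-0.47, 0.497, -0.729, 1181.873], [0.0, 0.0, 0.0, 1.0]]
lightbox [(0.86, [295.3, 231.8])]
corner [(0.78, [368.7, 190.7])]
rack [(0.92, [328.0, 145.4]), (0.74, [264.2, 156.7]), (0.72, [304.7, 211.1]), (0.6, [401.6, 275.0])]
power_top [(0.68, [216.5, 214.1]), (0.6, [275.1, 172.7])]
vial [(0.67, [275.3, 173.8])]
tubes [(0.94, [212.8, 328.3])]
slidebox [(0.74, [384.3, 180.3])]
```

Run:
```python
import cv2
im=cv2.imread('pics/top0.png')[90:310,180:480]
cv2.imwrite('pics/top0c.png',cv2.resize(im,None,fx=2.6,fy=2.6,interpolation=cv2.INTER_CUBIC))
```

```text
(no output)
```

View pics/top0c.png

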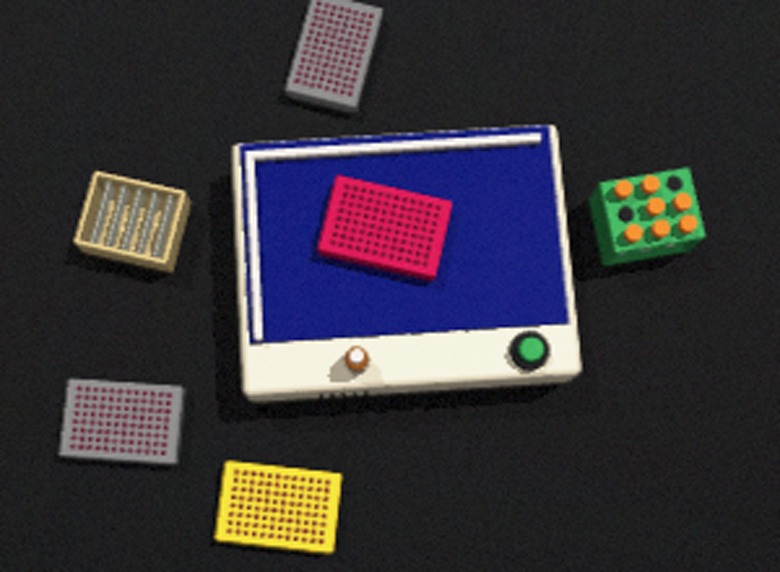

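View pics/scene0.png

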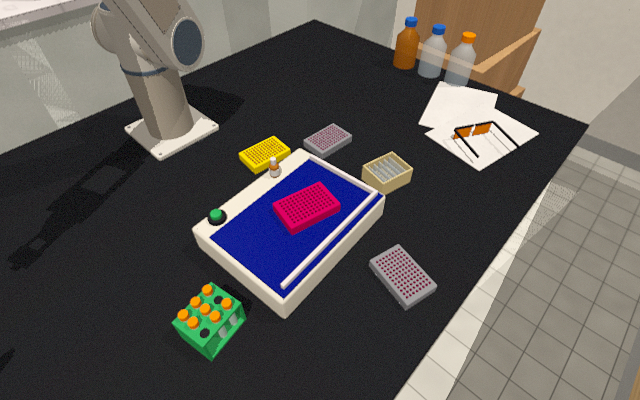

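The magenta rack is at about (328,178) in the top image, with the button at (384,224), the vial at (317,228) and the stop corner at (277,151). The grey and yellow racks on the bench are look-alikes. Next I fit the poses to the colour masks from both cameras.

```bash
cat > h.py <<'E'
import cv2,numpy as np,pickle
from scipy.optimize import minimize
def proj(im,P):
    P=np.atleast_2d(P);c=P@im['view'][:3,:3].T+im['view'][:3,3];u=c@im['camera_matrix'].T
    return u[:,:2]/u[:,2:]
def ray(im,uv,z):
    R,t=im['view'][:3,:3],im['view'][:3,3];d=R.T@np.linalg.solve(im['camera_matrix'],[*uv,1]);c=-R.T@t
    return c+d*(z-c[2])/d[2]
def T(p,L):
    c,s=np.cos(p[2]),np.sin(p[2]);L=np.atleast_2d(L).astype(float)
    return np.c_[p[0]+c*L[:,0]-s*L[:,1],p[1]+s*L[:,0]+c*L[:,1],L[:,2]]
def box(x0,x1,y0,y1,*zs): return np.array([[x,y,z] for x in(x0,x1) for y in(y0,y1) for z in zs])
SCREEN=box(-85,135,-170,170,90); RACK=box(-42.75,42.75,-63.9,63.9,90,116)
def hull_mask(m):
    m=cv2.morphologyEx(m.astype(np.uint8),cv2.MORPH_OPEN,np.ones((3,3)))
    n,l,s,_=cv2.connectedComponentsWithStats(m);m=(l==1+np.argmax(s[1:,4])).astype(np.uint8)
    h=cv2.convexHull(cv2.findNonZero(m));return cv2.fillConvexPoly(np.zeros_like(m),h,1)
def blue(px):
    b,g,r=[px[...,i].astype(int) for i in range(3)];return (b>70)&(b>2*r)&(b>2*g)
def mag(px):
    h=cv2.cvtColor(px,cv2.COLOR_BGR2HSV).astype(int);return (h[...,0]>160)&(h[...,1]>170)&(h[...,2]>110)
def fit(ims,masks,pts,p0):
    S=4
    def cost(p):
        e=0
        for im,m in zip(ims,masks):
            q=cv2.convexHull((proj(im,T(p,pts))).astype(np.float32)).reshape(-1,2)
            big=np.zeros((400*S,640*S),np.uint8);cv2.fillConvexPoly(big,np.round(((q+.5)*S-.5)*16).astype(np.int32),255,shift=4)
            r=cv2.resize(big,(640,400),interpolation=cv2.INTER_AREA)/255.
            e+=np.abs(r-m).sum()
        return e
    p0=np.array(p0,float)
    sim=np.array([p0,p0+[15,0,0],p0+[0,15,0],p0+[0,0,.1]])
    r=minimize(cost,p0,method='Nelder-Mead',options=dict(initial_simplex=sim,xatol=.02,fatol=.05,maxiter=150))
    return r.x,r.fun
E
python3 - <<'E'
from h import *
t,s=[pickle.load(open(n+'0.pkl','rb')) for n in('top','scene')]
print('corner',ray(t,(277,150.6),90),ray(s,(368.7,190.7),90),'btn',ray(t,(384.5,223.8),108),ray(s,(216.5,214.1),108),'vial',ray(t,(318.2,228.8),86),ray(s,(275.2,173.5),86))
print('tubes',ray(t,(428,176.3),0),'slide',ray(t,(231.7,178.3),0))
for ims in([t],[s],[t,s]):
    lb=fit(ims,[hull_mask(blue(i['pixels'])) for i in ims],SCREEN,(560,-30,.07))
    rk=fit(ims,[hull_mask(mag(i['pixels'])) for i in ims],RACK,(590,-20,-.2))
    p=lb[0];print(lb,rk,'corner',T(p,[[115,155,90]]),'btn',T(p,[[-112,-125,108]]))
    d=rk[0]-p;c,sn=np.cos(p[2]),np.sin(p[2]);print('rack in corner',c*d[0]+sn*d[1]-115,-sn*d[0]+c*d[1]-155,np.degrees(d[2]))
E
```

```text
corner [694.18128072 141.7853279   90.        ] [678.01421265 143.13217435  90.        ] btn [ 481.14350371 -153.62713808  108.        ] [ 488.2738405  -154.09590471  108.        ] vial [471.12956717  25.84740397  86.        ] [468.77597153  32.98515034  86.        ]
tubes [ 639.70108838 -304.14277373    0.        ] slide [635.70709035 283.8706975    0.        ]
(array([ 5.84179560e+02, -2.74655981e+01,  5.85212164e-02]), np.float64(1157.7882352941174)) (array([ 6.15040631e+02, -1.36809680e+00, -2.25947429e-01]), np.float64(96.02352941176471)) corner [[689.9170821  133.99515998  90.        ]] btn [[ 479.68226762 -158.80224913  108.        ]]
rack in corner -82.66537353015727 -130.75217111850526 -16.298852767727116
(array([ 5.87116541e+02, -2.28756332e+01,  6.05637051e-02]), np.float64(305.5019607843137)) (array([ 6.12155543e+02, -1.57130956e+00, -2.34881570e-01]), np.float64(95.90980392156862)) corner [[692.52406071 138.80075567  90.        ]] btn [[ 482.88771975 -154.42544465  108.        ]]
rack in corner -88.71742475197755 -135.25026400004833 -16.927767336595103
(array([ 5.86530828e+02, -2.32468425e+01,  5.77581741e-02]), np.float64(1573.2666666666664)) (array([ 6.12839414e+02, -1.46021334e+00, -2.41450712e-01]), np.float64(207.35686274509806)) corner [[692.39152095 138.13318644  90.        ]] btn [[ 481.93335089 -154.50371939  108.        ]]
rack in corner -87.47762868875233 -134.76839207012137 -17.14340634501188
```

Run:
```python
from h import *
t,s=[pickle.load(open(n+'0.pkl','rb')) for n in('top','scene')]
# inside-of-stops free area polygon: hull of largest blue comp after removing outer margin is ambiguous -> use all blue in ROI
def bm(i):
    px=i['pixels'];m=blue(px).astype(np.uint8);r=np.zeros_like(m)
    cv2.fillConvexPoly(r,cv2.convexHull(proj(i,T((586,-23,.058),box(-105,160,-195,195,90))).astype(np.int32)),1)
    m=cv2.bitwise_and(m,r);n,l,st,_=cv2.connectedComponentsWithStats(m);print(st[st[:,4]>8][1:].tolist())
    for k in range(n):
        if st[k,4]<8:m[l==k]=0
    return cv2.fillConvexPoly(np.zeros_like(m),cv2.convexHull(cv2.findNonZero(m)),1)
ms=[bm(i) for i in(t,s)]
for ims,mm in(([t],ms[:1]),([s],ms[1:]),([t,s],ms)):
    lb=fit(ims,mm,SCREEN,(586,-23,.058));p=lb[0];print(lb,'corner',T(p,[[115,155,90]]),'btn',T(p,[[-112,-125,108]]))
def green(px):
    h=cv2.cvtColor(px,cv2.COLOR_BGR2HSV).astype(int);return (h[...,0]>45)&(h[...,0]<80)&(h[...,1]>120)&(h[...,2]>60)
for i,(u,v) in((t,(384,224)),(s,(216,214))):
    m=green(i['pixels'])[v-14:v+14,u-14:u+14];y,x=np.nonzero(m);q=(x.mean()+u-14,y.mean()+v-14);print(len(x),q,ray(i,q,106))
```

```text
[[273, 139, 125, 83, 6566], [274, 167, 1, 13, 13], [275, 192, 1, 15, 15], [276, 211, 2, 11, 12]]
[[210, 160, 173, 138, 8303]]
(array([ 5.85476644e+02, -2.05307319e+01,  5.92485970e-02]), np.float64(127.45882352941177)) corner [[691.09669521 141.00689495  90.        ]] btn [[ 481.07491151 -151.94335743  108.        ]]
(array([ 5.87294478e+02, -2.27446943e+01,  6.01174171e-02]), np.float64(293.71764705882356)) corner [[692.77414138 138.88463637  90.        ]] btn [[ 483.00695795 -154.24797656  108.        ]]
(array([ 5.86532925e+02, -2.22173531e+01,  6.05563654e-02]), np.float64(508.51372549019607)) corner [[691.94163163 139.45826209  90.        ]] btn [[ 482.30313849 -153.76639955  108.        ]]
78 (np.float64(383.7948717948718), np.float64(223.69230769230768)) [ 481.73336194 -152.0103497   106.        ]
118 (np.float64(215.5), np.float64(214.03389830508473)) [ 484.86209702 -154.77879845  106.        ]
```

Request:
apply_moves:
  targets:
    - [1,[0.9,-0.9,0],[0,0,0.1]]
    - [1,[0.9,-0.9,0],[0,0,0.1]]
    - [1,[0.5,-1,0],[0,0,0]]
    - [1,[0.5,-1,0],[0,0,0]]
    - [1,[0.5,-1,0],[0,0,0]]
    - [1,[0.5,-1,0],[0,0,0]]
    - [1,[0.5,-1,0],[0,0,0]]
    - [1,[0,-0.5,0],[0,0,0]]

```text
t: 1.8
ee_pos: [398.2, -183.8, 223.0]
orientation: [3.139, 0.113, 0.001]
ft_force: [0.9, -0.3, -0.8]
width: 87.6
grasp_force: 0.0
```

Request:
apply_moves:
  targets:
    - [1,[0.71,-0.84,0],[0,0,0.008]]
    - [1,[0.71,-0.84,0],[0,0,0]]
    - [1,[0.71,-0.84,0],[0,0,0]]
    - [1,[0.71,-0.84,0],[0,0,0]]
    - [1,[0,0,0],[0,0,0]]

```text
t: 2.42
ee_pos: [530.8, -7.1, 222.8]
orientation: [-3.14, -0.096, -0.002]
ft_force: [0.2, -1.2, -0.9]
width: 87.5
grasp_force: 0.0
```

```bash
cat >> h.py <<'E'
from scipy.spatial.transform import Rotation as Ro
LB=np.array([586.5,-22,.06]); C=T(LB,[[115,155,90]])[0]
def tocorner(p): 
    c,s=np.cos(LB[2]),np.sin(LB[2]);d=np.array(p)[:2]-C[:2];return np.array([c*d[0]+s*d[1],-s*d[0]+c*d[1]])
def wrist(ctrl):
    o=ctrl.get_obs();w=dict(ctrl.get_image('wrist'));M=np.eye(4);M[:3,:3]=Ro.from_rotvec(o['orientation']).as_matrix();M[:3,3]=o['ee_pos']
    w['view']=np.linalg.inv(M@w['hand_eye']);return o,w
E
python3 - <<'E'
from h import *
from workcell import ctrl
o,w=wrist(ctrl);cv2.imwrite('pics/w1.png',w['pixels']);pickle.dump(w,open('w1.pkl','wb'))
print(o['ee_pos'],tocorner(o['ee_pos']),o['orientation'],np.round(w['hand_eye'],3).tolist(),w['camera_matrix'].tolist())
px=w['pixels'].copy()
for q in proj(w,T((613.5,-1.5,-.236),RACK)): cv2.circle(px,tuple(int(v) for v in np.clip(q,-999,999)),3,(0,255,255),1)
for q in proj(w,T(LB,[[115,155,90],[107,155,102],[115,155,102],[-85,170,90],[-85,-170,90],[-112,-125,108]])): cv2.circle(px,tuple(int(v) for v in np.clip(q,-999,999)),4,(0,255,0),1)
cv2.imwrite('pics/w1o.png',px)
E
```

```text
[530.7742339   -7.08873492 222.7932656 ] [-169.73135061 -136.77402694] [-3.13983272e+00 -9.59422785e-02 -2.27670499e-03] [[-0.0, -0.955, -0.297, 81.071], [1.0, -0.001, 0.001, -0.354], [-0.001, -0.297, 0.955, -161.724], [0.0, 0.0, 0.0, 1.0]] [[308.3780009427291, 0.0, 321.3559572826414], [0.0, 308.3780009427291, 197.59693958022172], [0.0, 0.0, 1.0]]
```

View pics/w1o.png

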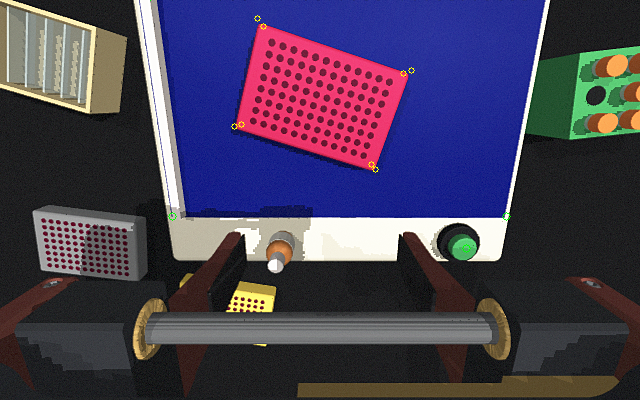

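The rack and screen overlays match to 1–2 px. The vial, at (280,250), is clear of the descent, so I'm going down behind the rack.

Request:
apply_moves:
  targets:
    - [1,[-0.08,0,0.8],[0,0,0]]
    - [1,[0,0,0.8],[0,0,0]]
    - [1,[0,0,0.6],[0,0,0]]
    - [1,[0,0,0.28],[0,0,0]]
    - [1,[0,0,0],[0,0,0]]

```text
t: 3.1
ee_pos: [524.1, -10.6, 98.3]
orientation: [-3.14, -0.088, 0.003]
ft_force: [0.3, -0.9, -0.4]
width: 88.1
grasp_force: 0.0
```

Request:
apply_moves:
  targets:
    - [1,[0.2,0,0],[0,0,0]]
    - [1,[0.16,0,0],[0,0,0]]
    - [1,[0.16,0,0],[0,0,0]]
    - [1,[0.16,0,0],[0,0,0]]
    - [1,[0.16,0,0],[0,0,0]]
    - [1,[0.16,0,0],[0,0,0]]
    - [1,[0.16,0,0],[0,0,0]]
    - [1,[0.16,0,0],[0,0,0]]

```text
t: 4.1
ee_pos: [591.0, -6.0, 98.6]
orientation: [-3.14, -0.09, 0.001]
ft_force: [-1.7, -0.0, 1.3]
width: 87.9
grasp_force: 1.0
```

```bash
cat >> h.py <<'E'
def rackfit(w,p0):
    r=fit([w],[hull_mask(mag(w['pixels']))],RACK,p0);p=r[0];print('rack corner',tocorner(p).round(1),'deg',np.degrees(p[2]-LB[2]).round(2),'err',round(r[1]));return p
E
python3 - <<'E'
from h import *
from workcell import ctrl
o,w=wrist(ctrl);cv2.imwrite('pics/w2.png',w['pixels'])
print(o['ee_pos'].round(1),tocorner(o['ee_pos']).round(1),o['ft_force'].round(1))
for im in (w,ctrl.get_image('top'),ctrl.get_image('scene')): rackfit(im,(630,0,.0))
E
```

```text
[591.   -6.   98.6] [-109.6 -139.3] [-1.7 -0.   1.3]
rack corner [ -56.8 -122.3] deg -1.08 err 1783
rack corner [ -3.1 -99.4] deg -9.38 err 1423
rack corner [ -55.3 -121.9] deg -0.36 err 93
```

View pics/w2.png

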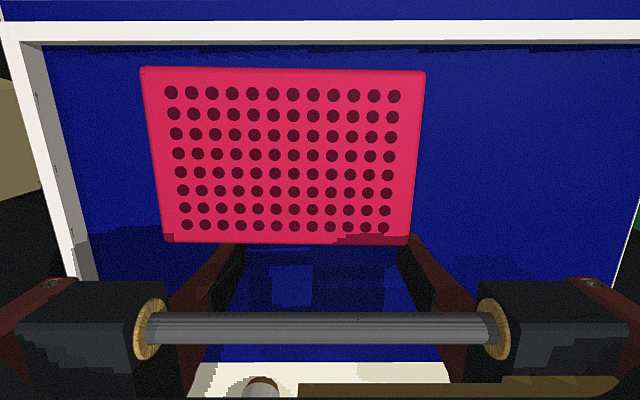

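The rack is square to within about 1° and roughly 12 mm short of the far stop, whose inner edge is near row 42. I'll re-centre the fingers on the rack and finish the push.

Request:
apply_moves:
  targets:
    - [1,[-0.1,0,0],[0,0,0]]
    - [1,[0,-0.32,0],[0,0,0]]
    - [1,[0.1,0,0],[0,0,0]]
    - [1,[0.1,0,0],[0,0,0]]
    - [1,[0.1,0,0],[0,0,0]]
    - [1,[0.06,0,0],[0,0,0]]
    - [1,[0.04,0,0],[0,0,0]]

```text
t: 5.12
ee_pos: [602.5, 10.4, 98.4]
orientation: [3.14, 0.09, -0.009]
ft_force: [-12.8, -0.7, 10.1]
width: 87.6
grasp_force: 6.3
```

Run:
```python
from h import *
from workcell import ctrl
o,w=wrist(ctrl);cv2.imwrite('pics/w3.png',w['pixels'])
print(tocorner(o['ee_pos']).round(1),o['ft_force'].round(1))
rackfit(ctrl.get_image('scene'),(640,10,.06))
```

```text
[ -97.1 -123.6] [-12.8  -0.7  10.1]
rack corner [ -44.9 -122.4] deg 0.77 err 202
```

Request:
apply_moves:
  targets:
    - [1,[-0.5,0,0],[0,0,0]]
    - [1,[0,0,-0.9],[0,0,0]]
    - [-0.32,[0.55,0.6,0],[0,0,0]]
    - [-0.32,[0.55,0.6,0],[0,0,0]]
    - [-0.32,[0.5,0.52,0],[0,0,0]]
    - [-0.32,[0,0,0],[0,0,-0.1]]
    - [-0.32,[0,0,0],[0,0,-0.1]]
    - [-0.32,[0,0,0],[0,0,-0.1]]

```text
t: 6.22
ee_pos: [665.0, -72.5, 143.5]
orientation: [3.031, 0.827, 0.001]
ft_force: [0.1, 0.5, -0.6]
width: 32.1
grasp_force: 0.0
```

Request:
apply_moves:
  targets:
    - [-0.32,[0,0,0],[0,0,-0.1]]
    - [-0.32,[0,0,0],[0,0,-0.1]]
    - [-0.32,[0,0,0],[0,0,-0.1]]
    - [-0.32,[0,0,0],[0,0,-0.1]]
    - [-0.32,[0,0,0],[0,0,-0.1]]
    - [-0.32,[0,0,0],[0,0,-0.1]]
    - [-0.32,[0,0,0],[0,0,-0.1]]
    - [-0.32,[0,0,0],[0,0,0]]

```text
t: 7.22
ee_pos: [664.9, -72.3, 143.6]
orientation: [2.159, 2.282, 0.0]
ft_force: [-0.4, 0.1, 0.0]
width: 29.9
grasp_force: 0.0
```

Run:
```python
from h import *
from workcell import ctrl
o,w=wrist(ctrl);cv2.imwrite('pics/w4.png',w['pixels'])
R=Ro.from_rotvec(o['orientation']).as_matrix()
print(o['ee_pos'],tocorner(o['ee_pos']).round(1),o['ft_force'].round(1),o['width'],'yaw rel deg',np.degrees(np.arctan2(R[1,0],R[0,0])-LB[2]),R[2].round(3))
rackfit(w,(640,10,.06))
rackfit(ctrl.get_image('scene'),(640,10,.06))
```

```text
[664.88806613 -72.27818178 143.60694069] [ -39.8 -209.9] [-0.4  0.1  0. ] 29.883101117623735 yaw rel deg 89.73721997072923 [-0.  0. -1.]
rack corner [ -44.  -121.1] deg 0.36 err 676
rack corner [ -45.5 -120.9] deg 1.91 err 1346
```

View pics/w4.png

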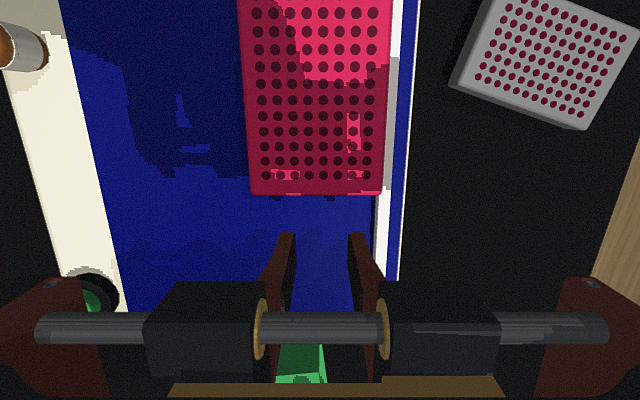

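The rack lies against the far stop, and the fingers are at its right end near (320,240) with room from the stop. I'll descend and push left.

Request:
apply_moves:
  targets:
    - [-0.32,[0,-0.12,0.5],[0,0,0]]
    - [-0.32,[0,0,0.42],[0,0,0]]
    - [-0.32,[0.2,0,0],[0,0,0]]
    - [-0.32,[0.16,0,0],[0,0,0]]
    - [-0.32,[0.16,0,0],[0,0,0]]
    - [-0.32,[0.16,0,0],[0,0,0]]
    - [-0.32,[0.16,0,0],[0,0,0]]
    - [-0.32,[0.16,0,0],[0,0,0]]

```text
t: 8.32
ee_pos: [656.1, -22.1, 98.2]
orientation: [2.157, 2.283, 0.001]
ft_force: [0.6, -1.2, 1.2]
width: 29.8
grasp_force: 1.0
```

```bash
cat > look.py <<'E'
from h import *
from workcell import ctrl
import sys
o,w=wrist(ctrl);cv2.imwrite(f'pics/{sys.argv[1]}.png',w['pixels'])
R=Ro.from_rotvec(o['orientation']).as_matrix()
print(o['ee_pos'].round(1),tocorner(o['ee_pos']).round(1),o['ft_force'].round(1),'yaw',np.degrees(np.arctan2(R[1,0],R[0,0])-LB[2]).round(1))
p0=(*T(LB,[[115-43,155-75,0]])[0,:2],.06)
rackfit(w,p0);rackfit(ctrl.get_image('scene'),p0)
E
python3 look.py w5
```

```text
[656.1 -22.1  98.2] [ -45.6 -159.3] [ 0.6 -1.2  1.2] yaw 89.8
rack corner [-43.2 -82.1] deg -0.12 err 1151
rack corner [-67.3  11.9] deg 28.62 err 1272
```

Request:
apply_moves:
  targets:
    - [-0.32,[0.14,0,0],[0,0,0]]
    - [-0.32,[0.14,0,0],[0,0,0]]
    - [-0.32,[0.08,0,0],[0,0,0]]
    - [-0.32,[0.04,0,0],[0,0,0]]
    - [-0.32,[0.04,0,0],[0,0,0]]
    - [-0.32,[0,0,0],[0,0,0]]

```text
t: 9.18
ee_pos: [654.6, -0.6, 97.7]
orientation: [2.157, 2.284, 0.0]
ft_force: [0.2, -2.4, 1.5]
width: 29.9
grasp_force: 1.1
```

```bash
python3 look.py w6
```

```text
[ 6.546e+02 -6.000e-01  9.770e+01] [ -45.7 -137.7] [ 0.2 -2.4  1.5] yaw 89.8
rack corner [-44.1 -60.4] deg -0.13 err 1109
rack corner [-70.  37.] deg 27.74 err 1258
```

View pics/w6.png

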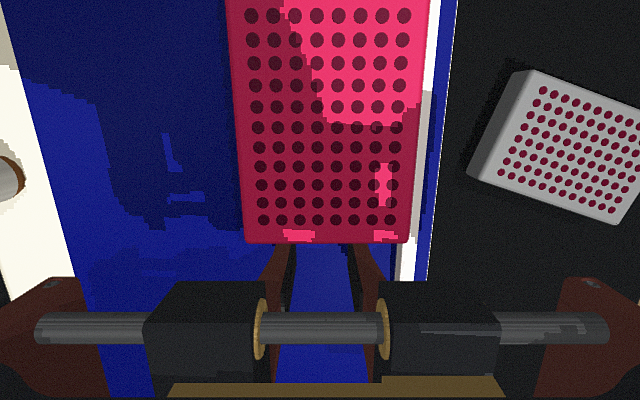

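Still flush along the far stop. The force is only 2.4 N, so it may not have reached the left stop; I'll push a little further.

Request:
apply_moves:
  targets:
    - [-0.32,[0.04,0,0],[0,0,0]]
    - [-0.32,[0.04,0,0],[0,0,0]]

```text
t: 9.52
ee_pos: [654.8, -0.3, 97.9]
orientation: [2.152, 2.282, -0.005]
ft_force: [1.4, -25.0, 1.8]
width: 29.9
grasp_force: 12.4
```

Request:
apply_moves:
  targets:
    - [-0.32,[-0.2,0,0],[0,0,0]]
    - [-0.32,[-0.4,0,0],[0,0,0]]
    - [-0.32,[0,0,-1],[0,0,0]]
    - [-0.32,[0,0,0],[0,0,0.1]]
    - [-0.32,[0,0,0],[0,0,0.1]]
    - [-0.32,[0,0,0],[0,0,0.1]]
    - [-0.32,[0,0,0],[0,0,0.1]]
    - [-0.32,[0,0,0],[0,0,0.1]]

```text
t: 10.52
ee_pos: [655.7, -27.0, 147.4]
orientation: [-2.87, -1.276, 0.001]
ft_force: [-0.2, 0.2, 0.6]
width: 29.9
grasp_force: 0.0
```

Request:
apply_moves:
  targets:
    - [-0.32,[0,0,0],[0,0,0.1]]
    - [-0.32,[0,0,0],[0,0,0.1]]
    - [-0.32,[0,0,0],[0,0,0.1]]
    - [-0.32,[0,0,0],[0,0,0.1]]
    - [-0.32,[0,0,0],[0,0,0.1]]
    - [0.8,[-0.6,-0.7,0],[0,0,0]]
    - [0.8,[-0.6,-0.7,0],[0,0,0]]
    - [0.8,[-0.5,-0.68,0],[0,0,0]]

```text
t: 11.52
ee_pos: [563.8, 72.8, 147.4]
orientation: [-3.14, -0.088, 0.001]
ft_force: [0.5, 0.6, 0.2]
width: 56.5
grasp_force: 0.0
```

```bash
python3 look.py w7
```

```text
[563.8  72.8 147.4] [-132.  -59.] [0.5 0.6 0.2] yaw -0.2
rack corner [-44.8 -62.3] deg -0.22 err 1123
rack corner [-46.7 -62.4] deg 0.83 err 208
```

View pics/w7.png

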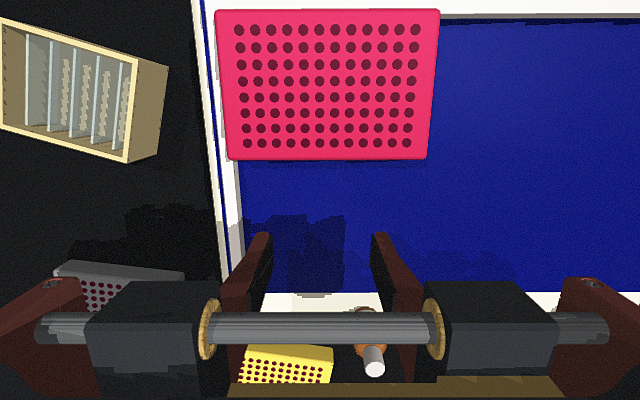

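Flush on the left and far sides as seen. One gentle confirming push in +x.

Request:
apply_moves:
  targets:
    - [0.27,[0,0.1,0.5],[0,0,0]]
    - [0.27,[0,0,0.48],[0,0,0]]
    - [0.27,[0.3,0,0],[0,0,0]]
    - [0.27,[0.2,0,0],[0,0,0]]
    - [0.27,[0.12,0,0],[0,0,0]]
    - [0.27,[0.06,0,0],[0,0,0]]
    - [0.27,[0.04,0,0],[0,0,0]]

```text
t: 12.5
ee_pos: [599.1, 69.4, 98.9]
orientation: [3.14, 0.091, -0.008]
ft_force: [-12.1, -1.6, 9.3]
width: 55.9
grasp_force: 6.0
```

Request:
apply_moves:
  targets:
    - [0.27,[-0.2,0,0],[0,0,0]]
    - [0.27,[0,0,-0.8],[0,0,0]]
    - [-1,[0,0,-0.8],[0,0,0]]
    - [-1,[-0.46,0.86,0],[0,0,0]]
    - [-1,[-0.46,0.86,0],[0,0,0]]
    - [-1,[-0.46,0.86,0],[0,0,0]]
    - [-1,[-0.46,0.86,0],[0,0,0]]
    - [-1,[-0.46,0.86,0],[0,0,0]]

```text
t: 13.5
ee_pos: [488.2, -153.5, 179.1]
orientation: [3.14, 0.09, 0.002]
ft_force: [0.9, -0.1, 0.0]
width: 0.9
grasp_force: 0.0
```

```bash
cat > fin.py <<'E'
from h import *
from workcell import ctrl
import sys
o=ctrl.get_obs();print(o['ee_pos'].round(1),o['width'].round(1),tocorner(o['ee_pos']))
n=sys.argv[1]
t,s=ctrl.get_image('top'),ctrl.get_image('scene')
p0=(*T(LB,[[115-43,155-64,0]])[0,:2],.06)
rackfit(t,p0);rackfit(s,p0)
a=cv2.resize(t['pixels'][130:230,260:400],None,fx=4,fy=4,interpolation=cv2.INTER_CUBIC);cv2.imwrite(f'pics/{n}.png',a)
E
python3 fin.py t8
```

```text
Traceback (most recent call last):
  File "fin.py", line 4, in <module>
    o=ctrl.get_obs();print(o['ee_pos'].round(1),o['width'].round(1),tocorner(o['ee_pos']))
                                                ^^^^^^^^^^^^^^^^
AttributeError: 'float' object has no attribute 'round'
```

```bash
sed -i "s/o\['width'\].round(1)/o['width']/" fin.py; python3 fin.py t8
```

```text
[ 488.2 -153.5  179.1] 0.943406033458677 [-221.04818036 -280.33944248]
rack corner [-40.  -63.8] deg -1.25 err 136
rack corner [-46.5 -62.2] deg 1.42 err 209
```

View pics/t8.png

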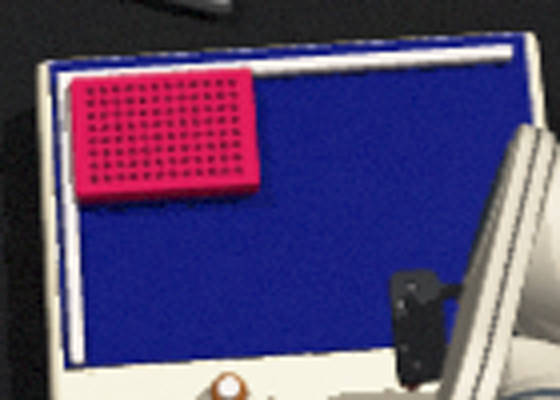

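The rack sits in the corner against both stops (top-view crop (72–260, 70–200)) and the vial is untouched. Now I press the button.

Request:
apply_moves:
  targets:
    - [-1,[-0.12,0,0.7],[0,0,0]]
    - [-1,[0,0,0.6],[0,0,0]]
    - [-1,[0,0,0.12],[0,0,0]]
    - [-1,[0,0,0.08],[0,0,0]]
    - [-1,[0,0,0.08],[0,0,0]]
    - [-1,[0,0,0],[0,0,0]]

```text
t: 14.35
ee_pos: [483.2, -152.2, 102.0]
orientation: [-3.14, -0.09, -0.001]
ft_force: [-6.5, 3.7, 21.0]
width: 0.6
grasp_force: 10.5
```

The tip is at z 102 with 21 N, so the button is bottomed. Release and retreat.

Request:
apply_moves:
  targets:
    - [-1,[0,0,-0.2],[0,0,0]]
    - [-1,[0,0,-0.8],[0,0,0]]
    - [-1,[0,0,-0.8],[0,0,0]]
    - [-1,[-0.6,0.8,0],[0,0,0]]
    - [-1,[-0.6,0.8,0],[0,0,0]]
    - [-1,[-0.6,0.8,0],[0,0,0]]
    - [-1,[0,0.8,0],[0,0,0]]
    - [-1,[0,0,0],[0,0,0]]

```text
t: 15.35
ee_pos: [403.0, -320.3, 190.9]
orientation: [3.138, 0.085, 0.005]
ft_force: [-0.1, 0.7, 0.5]
width: 0.6
grasp_force: 0.0
```

```bash
python3 fin.py t9
```

```text
[ 403.  -320.3  190.9] 0.6202464120524556 [-316.07284183 -441.7633408 ]
rack corner [-40.  -63.8] deg -1.25 err 135
rack corner [-47.1 -62.7] deg -0.98 err 214
```

View pics/t9.png

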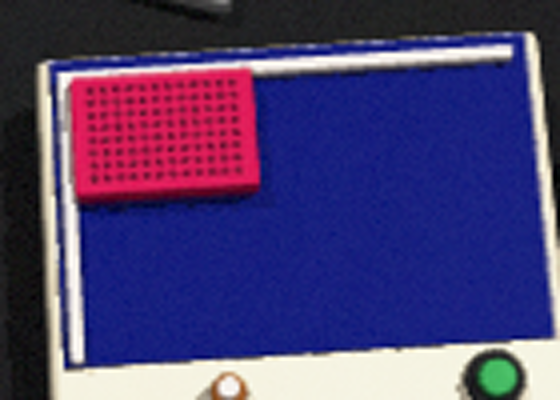

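The rack is home against both stops, the button is back up at about (497,378) in the crop, and the vial is in place. Handing in.

```bash
python3 -c "
from workcell import ctrl
print(ctrl.close_job())"
```

```text
the job is handed in; nothing more can be done
None
```

I pushed the magenta rack square and flush against both stops, then pressed the green button fully down and released it; the vial, tube rack and slide box were not touched, and the job was handed in at about 15.5 s (no verdict came back).

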